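Check a contamination monitor over a rod source

ROBOT

A 6-joint arm with a two-finger parallel gripper is mounted at the origin on a cart in front of the work surface, level with it; the furniture and walls round the work are solid. World frame = base frame: x ahead of the robot, y to its left, z up, the work surface at z = 0. Lengths are in m, angles in rad, forces in N, time in s.
With the tool pointing down it reaches from about 0.25 to 0.775 m from the base axis. Payload 8.9 kg.
Tool frame: the origin (TCP) lies midway between the tips of the shut fingers; the grasp point (between the pads) lies ctrl.tcp_to_grasp behind it (ctrl.tcp_to_grasp is the distance from the TCP to the grasp point, in m); x points along the fingers, y is the direction in which the jaws open and shut, and the axes are right-handed (so a half turn about x gives the same grasp; the last joint's range is limited). The gripper opens to 85 mm and grips with 20 to 120 N. Pads are 22 mm wide; open, the fingers measure 114 mm over their backs; the gripper's body (76 mm by 85 mm) begins 54 mm behind the grasp point. The pads swing forward as they close: fully open they stand 13 mm farther back than shut.
Start: joints at [1.169, 0.291, -0.153, 1.127, 0, 1.431], TCP at [0.136, 0.507, 0.231] pointing down, gripper open.
Joint ranges: [-2.52, 2.52], [-0.91, 1.74], [-1.3, 1.37], [-1.96, 2.02], [-1.52, 1.47], [-3.14, 3.14]. Speed limits (rad/s): [2.22, 2.22, 2.79, 3.14, 3.14, 3.14].

INTERFACE

Orientations are given as a rotation vector (axis times angle).
In Python, from plant import readout, snapshot, job, nets, ctrl gives the robot as it stands.
- The arm moves only by the tool carry_out, never from a script. Its argument "commands" is a list of rows, each an object of numbers: "x", "y", "z": the shift along the tool's x, y, z in cm; "rx", "ry", "rz": the turn, a rotation vector about the tool's x, y, z in rad; "gripper": the finger opening in cm, from 0 to 8.54. In form: [{"x": .., "y": .., "z": .., "rx": .., "ry": .., "rz": .., "gripper": ..}, ...]. A call has 1 to 5 rows; each row shifts and turns the commanded pose from where the row before left it, along the tool's axes as they then stand; what a row does not reach is not made up. A row lasts 1/8 s, in which the tool goes at most 62.5 mm and 10.7 degrees, less where a joint would pass 70% of its speed; a pose out of reach is approached as far as the arm can. A call with a gripper value outside its range is refused whole. The fingers move at their own pace and stop on an object; "squeeze" is the grip in N (left out, the last holds). Time passes only in rows, so rows that do not move let the fingers close. It gives the time, the measured TCP pose, the force and the opening at its end, in the units of the state.
- readout.sense(): the state, without advancing time (a new reading comes with each control period).
- snapshot(name): name is "side" or "top" or "wrist"; returns a dict with "pixels" (384x512x3 uint8, blue, green, red), "camera_matrix" (3x3 intrinsics, pixels), "R" (3x3) and "t" (3): a world point X has camera coordinates R X + t. Camera axes: x right, y down, z forward; pixel columns grow to the right and rows downward; lengths in m; the calibration is good to about 2 mm. A picture is of the moment at which its call begins. There is no depth.
- job.job_done(): hands the job in, once; it reports no verdict.
Trained networks look in a picture, given as the dict that the camera call returned (one of the last four; its "shot" number tells which), for a name from the list of things; names that differ only in an ending like _2 or _b are one class to them, and where a whole thing is asked for, a point or a joint stands for the part that bears it (a point fixed in the world has none). Each returns a list of dicts, best first, with "conf" (0 to 1); they miss things now and then, are a little off and sometimes report something else, mostly with a low value. They report only what shows in the picture. A call takes as long as a camera call.
- nets.look_for(picture, query): "location" ([column, row] as shares, 0 to 1, of the picture: columns of its width, rows of its height, amid what is visible of it).
The state is a dict: "time": time; "joint_positions": joint angles; "qd": joint speeds; "joint_torque": joint torques, N m; "ee_pos": TCP position; "orientation": TCP orientation; "force": force on the tool from outside, world axes, zero at the start; "moment": the same for the moment, N m; "width": finger opening in m.
Only numpy, scipy, OpenCV 4.12 (cv2) and the standard library are available. Lean on these libraries where they do the work, as an engineer would, in place of code of your own. Each camera call takes 0.05 s, during which the arm holds its last target. There are 200 camera calls.

TASK

Check the contamination monitor: take the check-source rod (the one with the short round head) out of the rod rack, push it fully home in the hole of the block inside the square of lead bricks and let it go. Then pick up the monitor by its handle, lift it over the bricks and hold it level about 1 cm above the top of the rod, centred on it and with its long side along the long side of the block, without ever touching the rod or knocking the bricks; finish there, still holding the monitor in the air. Leave the square-headed blank rod and the other things on the bench where they are.

Things in the scene. Friction and masses are not known exactly. Their poses are not given: they have to be found in the camera images.
- source_rod: Check-source rod, 60 mm long, 40 g, upright at the start in either hole of the rack. Steel shank 10 mm in diameter, 30 mm long, tapered tip; above it a round grooved aluminium head 16 mm in diameter, 30 mm tall, its shoulder resting on the rack. Origin at the lower tip, z up along the rod: shoulder at z = 30 mm, top at 60 mm.
- blank_rod: Blank rod in the other hole of the rack, to be left there: same shank, but a taller square head 16 x 16 mm and 50 mm tall (top at z = 80 mm). Origin at the lower tip, z up.
- rod_rack: Fixed white plastic rack block 110 x 44 mm (x, y) and 40 mm tall, with two holes 70 mm apart on its x axis (at x = -35 and +35 mm), 13 mm in diameter and 34 mm deep. Origin at the centre of its underside on the bench. Rack and parking pad may stand in each other's place.
- stand: Fixed. In the middle an aluminium block 100 (x) x 60 (y) mm, 50 mm tall, one vertical hole in the centre of its top. Round it four grey lead bricks on edge, 100 mm tall, 50 mm thick, form a closed square, 150 x 150 mm inside, 250 x 250 mm outside, sides parallel to the block's. Origin on the bench at the centre; x along the block's long side.
- stand_hole (a point): Centre of the hole's mouth in the top face of the block, 50 mm above the bench; axes as the stand's. The hole is 12 mm in diameter, 34 mm deep, with a 2 mm chamfer. With the rod fully home its shoulder rests on the block, its tip is 30 mm below this point and its top 30 mm above it.
- monitor: Handheld contamination monitor, about 400 g, face down on its pad: flat grey case 100 (x) x 60 (y) x 28 mm, window in the underside. Black bar handle above it along x: 100 mm long, 24 mm wide (y), from z = 60 to 82 mm, on posts at x = -40 and +40 mm (68 mm free between them under the bar). Origin at the centre of the underside (window face), z up, x along the long side.
- pad: Fixed black rubber parking pad 120 x 80 mm, 8 mm thick; the monitor rests on it. Origin at the centre of its underside.
- timer: Bench timer 62 x 62 x 19 mm, bystander. Origin at the centre of its underside.
- dish: Petri dish 91 mm in diameter, 16 mm tall, bystander. Origin at the centre of its underside.
- tube: Screw-cap conical tube lying along y, 112 mm long, 22 mm thick, bystander near the front edge of the bench. Origin at the middle of its underside.
- forceps: Steel forceps lying along y, 125 mm long, 9 mm tall, bystander near the front edge of the bench. Origin at the middle of its underside.

How it is judged:
On the way, in this order (a step that is already met when the one before it is completed fails the run):
1. the source rod is fully home in the block's hole, upright and let go (horizontal distance between source_rod and stand_hole below 0.004 m and z of source_rod in the frame of stand_hole below -0.027 m and angle between source_rod's own z axis and vertical below 0.1 rad and contact force between source_rod and the fingers below 0.1 N), for 0.3 s.
2. the monitor is held clear above its pad (z of monitor in the frame of pad above 0.04 m and contact force between monitor and the fingers above 2 N), for 0.2 s.
At the end, for the whole second after the job is handed in: Rod home in the block (3 mm of depth, 4 mm off axis), let go; monitor held still in the air, level to 0.1 rad, face 4-20 mm above the rod, within 10 mm of centre and 0.14 rad of the block's long side, touching neither rod nor stand; blank rod within 15 mm, bystanders within 25 mm of their places (all of step 1 and z of monitor in the frame of stand_hole between 0.034 and 0.05 m and horizontal distance between monitor and stand_hole below 0.01 m and angle between the x axis of monitor and the x axis of stand, either way round below 0.14 rad and angle between monitor's own z axis and vertical below 0.1 rad and linear speed of monitor below 0.02 m/s and contact force between monitor and the fingers above 2 N and contact force between monitor and stand below 0.05 N and contact force between monitor and source_rod below 0.05 N and distance of blank_rod from where it was at the start of the episode below 0.015 m and distance of each of timer, dish, tube, forceps from where it was at the start of the episode below 0.025 m); the arm keeps its last pose, push and grip.
It fails at once if the monitor touches the source rod (contact force between monitor and source_rod above 0.3 N).
It fails at once if the monitor knocks against the stand (contact force between monitor and stand above 3 N).
It fails at once if the blank rod is disturbed (distance of blank_rod from where it was at the start of the episode above 0.015 m).
It fails at once if a bystander is pushed away (distance of any of timer, dish, tube, forceps from where it was at the start of the episode above 0.025 m).
It also fails if it takes over 64 s, if anything falls off the work surface, if the arm or the gripper's body presses on something with over 40 N, if the wrist force passes 120 N, or if a joint passes its speed limit or range.

## Working session

There is one attempt and no reset: what is moved stays moved. The work goes in short steps, Python scripts to look and compute and a tool call to move; the robot and the scene stay as the last step left them, time stands still between calls to the robot, and variables do not carry over. Pictures are saved under pics/ and viewed, about 8 in all and at most 12, crops included, and the job is handed in when it is done.

Besides the shell and the picture viewer there is one more tool, called after "Emit:" as name(argument=value, ...) on one line, values as JSON. carry_out: Moves the arm, as the interface text tells. Its arguments: {"type":"object","properties":{"commands":{"type":"array","items":{"type":"object","properties":{"x":{"type":"number"},"y":{"type":"number"},"z":{"type":"number"},"rx":{"type":"number"},"ry":{"type":"number"},"rz":{"type":"number"},"gripper":{"type":"number"}}}},"squeeze":{"type":"number"}},"required":["commands"]}

```bash
ls; mkdir -p pics; cat > h.py <<'E'
import numpy as np, cv2
from scipy.spatial.transform import Rotation as Ro
from plant import readout, snapshot, job, nets, ctrl
def save(p,n): cv2.imwrite(f'pics/{n}.png',p['pixels'])
def proj(p,X):
    c=np.array(p['R'])@np.array(X,float)+np.array(p['t']); u=np.array(p['camera_matrix'])@c; return u[:2]/u[2]
def ray(p,uv):
    R=np.array(p['R']);t=np.array(p['t']);d=R.T@np.linalg.inv(p['camera_matrix'])@np.array([uv[0],uv[1],1.]);return -R.T@t,d/np.linalg.norm(d)
def onz(p,uv,z):
    o,d=ray(p,uv);return o+d*(z-o[2])/d[2]
def tri(obs):
    A=np.zeros((3,3));b=np.zeros(3)
    for p,uv in obs:
        o,d=ray(p,uv);M=np.eye(3)-np.outer(d,d);A+=M;b+=M@o
    X=np.linalg.solve(A,b);return X,[np.round(proj(p,X)-uv,1) for p,uv in obs]
E
python3 - <<'E'
from h import *
s=readout.sense();print({k:np.round(v,3) for k,v in s.items()},ctrl.tcp_to_grasp)
P={n:snapshot(n) for n in('top','side','wrist')}
for n,p in P.items():
    save(p,n+'0');print(n,np.round(-np.array(p['R']).T@p['t'],3))
    for q in('source_rod','blank_rod','rod_rack','stand','stand_hole','monitor','pad','timer','dish','tube','forceps'):
        r=nets.look_for(p,q);print(q,[(round(a['conf'],2),np.round(np.array(a['location'])*[512,384])) for a in r[:2]])
cv2.imwrite('pics/all0.png',np.vstack([np.hstack([P['top']['pixels']]),P['side']['pixels']])[:, :])
E
```

```text
pics
{'time': np.float64(0.0), 'joint_positions': array([ 1.169,  0.291, -0.154,  1.127,  0.   ,  1.432]), 'qd': array([-0.   , -0.001,  0.   ,  0.002,  0.001,  0.002]), 'joint_torque': array([ 1.0000e-03, -5.3715e+01,  3.3136e+01,  1.6000e-02, -0.0000e+00,
       -0.0000e+00]), 'ee_pos': array([0.136, 0.507, 0.231]), 'orientation': array([ 0.205,  1.561, -0.207]), 'force': array([ 0.311, -0.279,  0.041]), 'moment': array([-0.047, -0.019,  0.005]), 'width': np.float64(0.085)} 0.0187
top [0.417 0.218 1.351]
source_rod []
blank_rod [(0.47, array([261., 175.]))]
rod_rack [(0.6, array([260., 187.]))]
stand [(0.71, array([369., 179.]))]
stand_hole [(0.73, array([368., 176.]))]
monitor [(0.67, array([199., 195.]))]
pad [(0.58, array([187., 183.]))]
timer [(0.77, array([226., 146.])), (0.45, array([261., 233.]))]
dish [(0.92, array([141., 175.])), (0.4, array([206., 190.]))]
tube [(0.57, array([259., 233.]))]
forceps [(0.67, array([197., 191.]))]
side [-0.066  0.972  0.721]
source_rod [(0.44, array([279., 199.]))]
blank_rod [(0.56, array([260., 187.]))]
rod_rack [(0.58, array([274., 208.])), (0.51, array([208., 212.]))]
stand [(0.7, array([301., 148.])), (0.55, array([208., 213.]))]
stand_hole [(0.89, array([300., 148.]))]
monitor [(0.91, array([234., 243.]))]
pad [(0.94, array([225., 258.]))]
timer [(0.75, array([205., 211.]))]
dish [(0.64, array([168., 280.]))]
tube []
forceps [(0.62, array([245., 301.]))]
wrist [0.056 0.529 0.372]
source_rod []
blank_rod []
rod_rack []
stand []
stand_hole []
monitor [(0.46, array([191., 364.]))]
pad [(0.95, array([209., 351.]))]
timer []
dish [(0.65, array([330., 363.]))]
tube []
forceps [(0.7, array([246., 306.]))]
```

```bash
python3 - <<'E'
import cv2,numpy as np
t=cv2.imread('pics/top0.png');s=cv2.imread('pics/side0.png')
a=cv2.resize(t[110:270,110:450],None,fx=2.2,fy=2.2,interpolation=cv2.INTER_CUBIC)
cv2.imwrite('pics/topc.png',a)
b=cv2.resize(s[90:330,130:400],None,fx=2.4,fy=2.4,interpolation=cv2.INTER_CUBIC)
cv2.imwrite('pics/sidec.png',b)
E
```

```text
(no output)
```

View pics/topc.png

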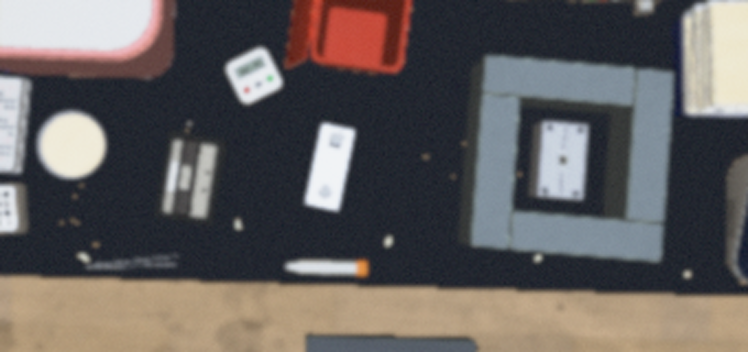

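View pics/sidec.png

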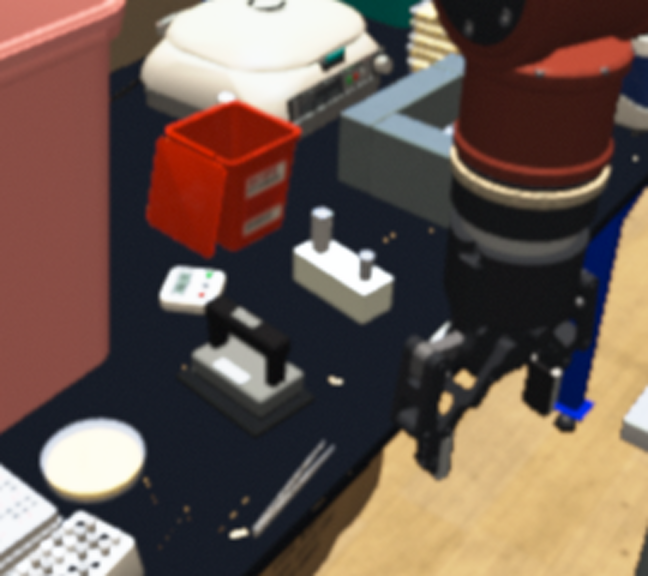

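Top crop: the rack is at (330,167), the monitor at (190,178) and the block at (562,160) with its hole near (562,160). Side crop: the short round head is the near rod at (367,262). The tall blank is at (321,228).

```bash
python3 - <<'E'
from h import *
s=readout.sense();print(np.round(Ro.from_rotvec(s['orientation']).as_matrix(),3))
t=snapshot('top');d=snapshot('side')
T=lambda x,y:np.array([110+x/2.2,110+y/2.2]);S=lambda x,y:np.array([130+x/2.4,90+y/2.4])
pr=lambda n,v:print(n,np.round(v,4))
pr('src',onz(t,T(325,191),.07));pr('src side',onz(d,S(367,254),.07));print(tri([(t,T(325,191)),(d,S(367,254))]))
pr('blank',onz(t,T(337,140),.09));pr('blank side',onz(d,S(321,213),.09))
for c in[(319,123),(355,128),(339,212),(303,205)]:pr('rackcorner',onz(t,T(*c),.04))
for c in[(484,55),(673,70),(661,262),(470,246)]:pr('brick',onz(t,T(*c),.1))
for c in[(536,121),(589,122),(584,199),(536,198)]:pr('block',onz(t,T(*c),.05))
pr('hole',onz(t,T(562,160),.05))
for c in[(172,140),(218,144),(208,219),(162,214)]:pr('moncase',onz(t,T(*c),.036))
pr('bartop ends',onz(t,T(197,142),.09));pr('',onz(t,T(183,216),.09))
pr('side bar',[onz(d,S(218,303),.09),onz(d,S(281,346),.09)])
E
```

```text
[[-0.     0.26   0.966]
 [ 0.     0.966 -0.26 ]
 [-1.     0.    -0.   ]]
src [0.4486 0.1722 0.07  ]
src side [0.4474 0.171  0.07  ]
(array([0.44791075, 0.17173021, 0.07020347]), [array([0.1, 0.2]), array([-0.3, -0. ])])
blank [0.515  0.1591 0.09  ]
blank side [0.5157 0.1621 0.09  ]
rackcorner [0.5413 0.1818 0.04  ]
rackcorner [0.536  0.1328 0.04  ]
rackcorner [0.4215 0.1514 0.04  ]
rackcorner [0.4296 0.2003 0.04  ]
brick [ 0.6311 -0.0289  0.1   ]
brick [ 0.6196 -0.2778  0.1   ]
brick [ 0.3686 -0.2657  0.1   ]
brick [ 0.3823 -0.0162  0.1   ]
block [ 0.5522 -0.1114  0.05  ]
block [ 0.5531 -0.1837  0.05  ]
block [ 0.4486 -0.1788  0.05  ]
block [ 0.4481 -0.1135  0.05  ]
hole [ 0.5005 -0.1478  0.05  ]
moncase [0.5123 0.38   0.036 ]
moncase [0.5088 0.3177 0.036 ]
moncase [0.407  0.3279 0.036 ]
moncase [0.4119 0.39   0.036 ]
bartop ends [0.5068 0.3409 0.09  ]
 [0.4103 0.3558 0.09  ]
side bar [[0.4962 0.3544 0.09  ]
 [0.4085 0.3676 0.09  ]]
```

Emit:
carry_out(commands=[{"y": -2.4, "z": 3.9}, {"y": -2.4, "z": 3.9}, {"y": -2.4, "z": 3.9}, {"y": -2.4, "z": 3.9}, {"y": -2.4, "z": 3.9}], squeeze=40)

```text
invalid input at $.commands[0]: expected keys x, y, z, rx, ry, rz, gripper
```

Emit:
carry_out(commands=[{"y": -2.4, "z": 3.9}, {"y": -2.4, "z": 3.9}, {"y": -2.4, "z": 3.9}, {"y": -2.4, "z": 3.9}, {"y": -2.4, "z": 3.9, "rx": -0.1, "gripper": 5}])

```text
invalid input at $.commands[0]: expected keys x, y, z, rx, ry, rz, gripper
```

Emit:
carry_out(commands=[{}])

```text
invalid input at $.commands[0]: expected keys x, y, z, rx, ry, rz, gripper
```

```bash
python3 - <<'E'
from h import *
s=readout.sense();print(s['time'],s['ee_pos'],s['width'],s['joint_positions'],s['force']);print(np.round(Ro.from_rotvec(s['orientation']).as_matrix(),3))
p=snapshot('wrist');save(p,'w1')
for X in([.448,.172,.07],[.515,.160,.09],[.5,-.147,.05]):print(proj(p,X))
cv2.imwrite('pics/w1c.png',p['pixels'])
E
```

```text
1.9 [0.13637965 0.50697038 0.2313064 ] 0.08546561115717954 [ 1.16871066e+00  2.90691628e-01 -1.53408180e-01  1.12670071e+00
 -1.81948712e-05  1.43151709e+00] [-0.17407114 -0.63384897  0.57548093]
[[ 0.     0.26   0.966]
 [-0.     0.966 -0.26 ]
 [-1.    -0.     0.   ]]
[ 81.72623302 438.49283803]
[ 86.99004061 486.22530402]
[-78.81902439 481.90518581]
```

View pics/w1c.png

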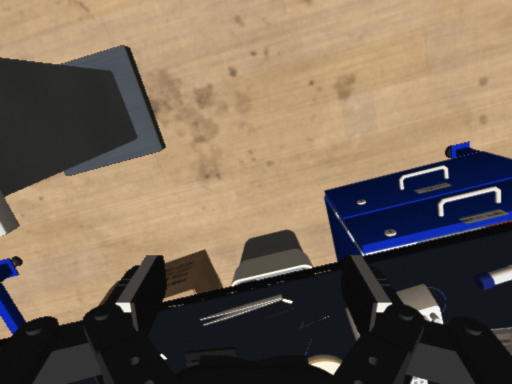

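The arm hasn't moved because every row needs all seven keys. The picture shows only the floor, with the fingertips near (150,280) and (365,280).

Emit:
carry_out(commands=[{"x": 0, "y": -2.4, "z": 3.9, "rx": 0, "ry": 0, "rz": 0, "gripper": 8.5}, {"x": 0, "y": -2.4, "z": 3.9, "rx": 0, "ry": 0, "rz": 0, "gripper": 8.5}, {"x": 0, "y": -2.4, "z": 3.9, "rx": 0, "ry": 0, "rz": 0, "gripper": 8.5}, {"x": 0, "y": -2.4, "z": 3.9, "rx": 0, "ry": 0, "rz": 0, "gripper": 8.5}, {"x": 0, "y": -2.4, "z": 3.9, "rx": 0, "ry": 0, "rz": 0, "gripper": 8.5}], squeeze=40)

```text
time: 2.58
ee_pos: [0.2944, 0.3394, 0.2315]
orientation: [0.207, 1.561, -0.206]
force: [0.7, 0.1, 0.2]
width: 0.0848
```

Emit:
carry_out(commands=[{"x": 0, "y": -2.4, "z": 3.9, "rx": 0, "ry": 0, "rz": 0, "gripper": 5}, {"x": 0, "y": -2.4, "z": 3.9, "rx": 0, "ry": 0, "rz": 0, "gripper": 5}, {"x": 0, "y": -2.4, "z": 3.9, "rx": 0, "ry": 0, "rz": 0, "gripper": 5}, {"x": 0, "y": -2.4, "z": 2.9, "rx": -0.1, "ry": 0, "rz": 0, "gripper": 5}, {"x": 0, "y": 0, "z": 0, "rx": 0, "ry": 0, "rz": 0, "gripper": 5}])

```text
time: 3.2
ee_pos: [0.4108, 0.2081, 0.2313]
orientation: [0.13, 1.567, -0.13]
force: [-0.7, -0.4, -0.2]
width: 0.0502
```

```bash
python3 - <<'E'
from h import *
s=readout.sense();print(s['time'],s['ee_pos'],s['width'],s['joint_positions'],s['force']);print(np.round(Ro.from_rotvec(s['orientation']).as_matrix(),3))
p=snapshot('wrist');save(p,'w1')
for X in([.448,.172,.07],[.515,.160,.09],[.5,-.147,.05]):print(proj(p,X))
E
```

```text
3.2 [0.41084051 0.20813588 0.23127383] 0.05020698452144043 [ 3.10217606e-01  1.68323342e-01 -3.14035098e-01  1.08821076e+00
 -3.53757926e-04  4.75514882e-01] [-0.68295854 -0.37356082 -0.20600036]
[[ 0.     0.165  0.986]
 [-0.     0.986 -0.165]
 [-1.    -0.     0.   ]]
[224.42379736 213.17052911]
[223.9475801  279.36855112]
[-20.90048256 285.16829008]
```

View pics/w1.png

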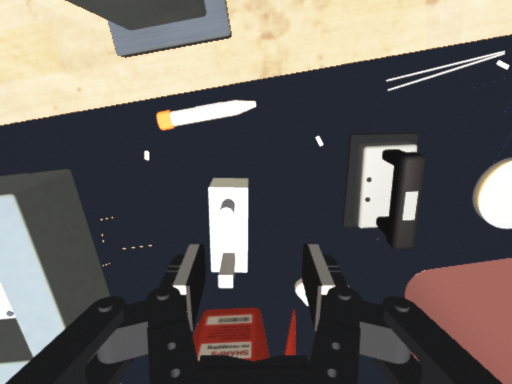

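The wrist view shows the rack square to the tool at (229,225). The round head is at about (228,208), the square blank at (227,270), and the monitor bar runs from (409,155) to (402,245).

```bash
python3 - <<'E'
import cv2,numpy as np
w=cv2.imread('pics/w1.png')
a=cv2.resize(w[170:290,195:265],None,fx=5,fy=5,interpolation=cv2.INTER_CUBIC)
b=cv2.resize(w[125:265,335:435],(428,600),interpolation=cv2.INTER_CUBIC)
cv2.imwrite('pics/w1z.png',np.hstack([a,b]))
E
```

```text
(no output)
```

View pics/w1z.png

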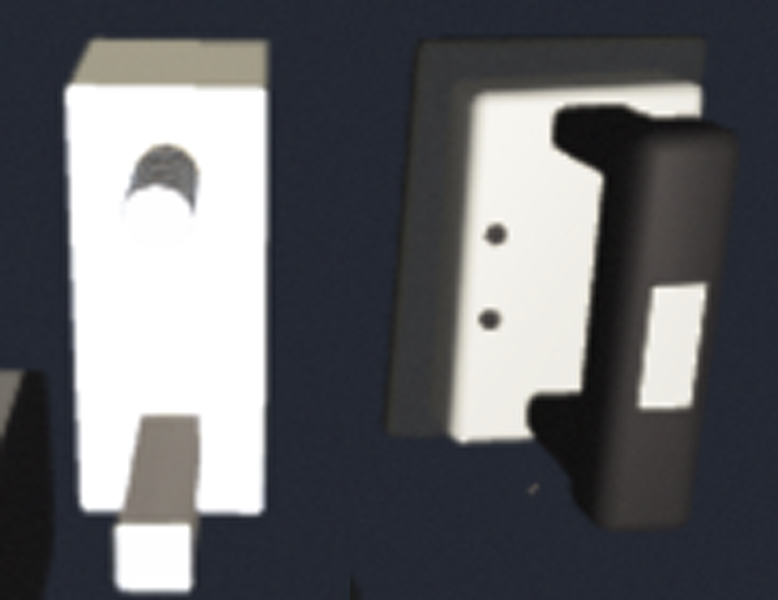

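Zoomed view: the round top is at (160,218) and the square top at (154,557). The bar's label is centred at (672,347), and the rack top corners are sharp.

```bash
python3 - <<'E'
from h import *
t=snapshot('top');d=snapshot('side');w=snapshot('wrist')
T=lambda x,y:np.array([110+x/2.2,110+y/2.2]);S=lambda x,y:np.array([130+x/2.4,90+y/2.4]);A=lambda x,y:np.array([195+x/5,170+y/5]);B=lambda x,y:np.array([335+(x-350)/4.28,125+y/4.286])
pr=lambda n,v:print(n,np.round(v,4))
for n,o in dict(src=[(t,T(325,191)),(d,S(367,254)),(w,A(160,218))],blank=[(t,T(337,140)),(d,S(321,213)),(w,A(154,557))],label=[(t,T(186,178)),(w,B(672,347)),(d,S(247,318))]).items():
  X,r=tri(o);pr(n,X);print(r)
pr('src w',onz(w,A(160,218),.07));pr('blank w',onz(w,A(154,557),.09));pr('label w',onz(w,B(672,347),.09))
for c in[(66,86),(268,87),(264,514),(80,510)]:pr('rack',onz(w,A(*c),.04))
for c in[(645,135),(737,135),(688,525),(597,525)]:pr('bar',onz(w,B(*c),.09))
for c in[(475,93),(702,85),(450,438)]:pr('case',onz(w,B(*c),.036))
s=readout.sense();print(s['time'],s['ee_pos'])
E
```

```text
src [0.4472 0.174  0.0711]
[array([-0.6,  0.4]), array([-0.6,  0.2]), array([-2.6,  0.9])]
blank [0.5159 0.1614 0.0895]
[array([-0.8, -0.3]), array([0.1, 0. ]), array([-2.1, -0.1])]
label [0.4593 0.3555 0.0916]
[array([-0.8,  0.1]), array([-2.3, -0.2]), array([-0.1, -0.4])]
src w [0.4472 0.1768 0.07  ]
blank w [0.516  0.1637 0.09  ]
label w [0.4606 0.3585 0.09  ]
rack [0.4239 0.1572 0.04  ]
rack [0.4316 0.2022 0.04  ]
rack [0.5415 0.1824 0.04  ]
rack [0.5329 0.1374 0.04  ]
bar [0.4098 0.3528 0.09  ]
bar [0.4131 0.3725 0.09  ]
bar [0.5076 0.3623 0.09  ]
bar [0.504  0.3407 0.09  ]
case [0.4074 0.3345 0.036 ]
case [0.4148 0.3917 0.036 ]
case [0.5035 0.3229 0.036 ]
3.4 [0.40898715 0.21041091 0.2313113 ]
```

Emit:
carry_out(commands=[{"x": 3, "y": -1.5, "z": 2.25, "rx": 0, "ry": 0, "rz": 0, "gripper": 5}, {"x": 4, "y": -1.5, "z": 2.25, "rx": 0, "ry": 0, "rz": 0, "gripper": 5}, {"x": 4, "y": 0, "z": 0, "rx": 0, "ry": 0, "rz": 0, "gripper": 5}, {"x": 0, "y": 0, "z": 0, "rx": 0, "ry": 0, "rz": 0, "gripper": 5}, {"x": 0, "y": 0, "z": 0, "rx": 0, "ry": 0, "rz": 0, "gripper": 5}])

```text
time: 4.03
ee_pos: [0.4494, 0.1738, 0.1226]
orientation: [0.127, 1.566, -0.127]
force: [-0.8, 0.7, 0.0]
width: 0.05
```

```bash
python3 - <<'E'
from h import *
s=readout.sense();print(s['time'],s['ee_pos'],s['width'],np.round(Ro.from_rotvec(s['orientation']).as_matrix(),3)[:2])
p=snapshot('wrist');save(p,'w2');np.savez('pics/w2.npz',K=p['camera_matrix'],R=p['R'],t=p['t'])
print(proj(p,[.4485,.1735,.07]),proj(p,s['ee_pos']),proj(p,s['ee_pos']-[0,0,.057]))
E
```

```text
4.025 [0.44939619 0.17376837 0.12263075] 0.04997090064126888 [[ 0.001  0.161  0.987]
 [ 0.     0.987 -0.161]]
[251.16528029 215.40198659] [251.33886461 256.57626957] [251.79648992 214.05416769]
```

View pics/w2.png

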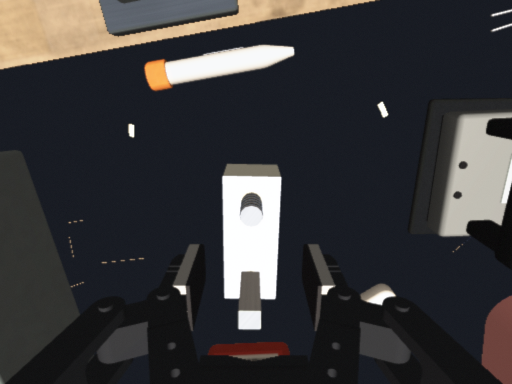

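The round head top is at (251.5,215), and I predicted (251.2,215.4), so the tool is centred over it. I'll descend and grip.

Emit:
carry_out(commands=[{"x": 3.5, "y": 0, "z": 0, "rx": 0, "ry": 0, "rz": 0, "gripper": 5}, {"x": 3, "y": 0, "z": 0, "rx": 0, "ry": 0, "rz": 0, "gripper": 5}, {"x": 1.2, "y": 0, "z": 0, "rx": 0, "ry": 0, "rz": 0, "gripper": 5}, {"x": 0, "y": 0, "z": 0, "rx": 0, "ry": 0, "rz": 0, "gripper": 5}, {"x": 0, "y": 0, "z": 0, "rx": 0, "ry": 0, "rz": 0, "gripper": 5}])

```text
time: 4.7
ee_pos: [0.4501, 0.1732, 0.0456]
orientation: [0.128, 1.565, -0.127]
force: [-0.7, 0.3, -1.0]
width: 0.0502
```

Emit:
carry_out(commands=[{"x": 0, "y": 0, "z": 0, "rx": 0, "ry": 0, "rz": 0, "gripper": 2.5}, {"x": 0, "y": 0, "z": 0, "rx": 0, "ry": 0, "rz": 0, "gripper": 1.2}, {"x": 0, "y": 0, "z": 0, "rx": 0, "ry": 0, "rz": 0, "gripper": 1}, {"x": 0, "y": 0, "z": 0, "rx": 0, "ry": 0, "rz": 0, "gripper": 1}, {"x": 0, "y": 0, "z": 0, "rx": 0, "ry": 0, "rz": 0, "gripper": 1}], squeeze=40)

```text
time: 5.32
ee_pos: [0.4496, 0.173, 0.0449]
orientation: [0.128, 1.566, -0.128]
force: [-2.4, -0.4, 7.2]
width: 0.0144
```

Emit:
carry_out(commands=[{"x": -1.5, "y": 0, "z": 0, "rx": 0, "ry": 0, "rz": 0, "gripper": 1}, {"x": -3, "y": 0, "z": 0, "rx": 0, "ry": 0, "rz": 0, "gripper": 1}, {"x": -4.5, "y": 0, "z": 0, "rx": 0, "ry": 0, "rz": 0, "gripper": 1}, {"x": -4.5, "y": 0, "z": 0, "rx": 0, "ry": 0, "rz": 0, "gripper": 1}, {"x": 0, "y": 0, "z": 0, "rx": 0, "ry": 0, "rz": 0, "gripper": 1}])

```text
time: 5.95
ee_pos: [0.4513, 0.1734, 0.1825]
orientation: [0.129, 1.561, -0.126]
force: [0.7, 0.4, -1.8]
width: 0.0148
```

Emit:
carry_out(commands=[{"x": 0, "y": -4.4, "z": 1.4, "rx": 0, "ry": 0, "rz": 0, "gripper": 1}, {"x": 0, "y": -4.4, "z": 1.4, "rx": 0, "ry": 0, "rz": 0, "gripper": 1}, {"x": 0, "y": -4.4, "z": 1.4, "rx": 0, "ry": 0, "rz": 0, "gripper": 1}, {"x": 0, "y": -4.4, "z": 1.4, "rx": 0, "ry": 0, "rz": 0, "gripper": 1}, {"x": 0, "y": -4.4, "z": 1.4, "rx": 0, "ry": 0, "rz": 0, "gripper": 1}])

```text
time: 6.58
ee_pos: [0.482, -0.0569, 0.1784]
orientation: [0.128, 1.568, -0.128]
force: [0.5, -1.0, -0.9]
width: 0.015
```

Emit:
carry_out(commands=[{"x": 0, "y": -4.4, "z": 1.4, "rx": 0, "ry": 0, "rz": 0, "gripper": 1}, {"x": 0, "y": -4.4, "z": 1.5, "rx": 0, "ry": 0, "rz": 0, "gripper": 1}, {"x": 0, "y": 0, "z": 0, "rx": -0.11, "ry": 0, "rz": 0, "gripper": 1}, {"x": 0, "y": 0, "z": 0, "rx": 0, "ry": 0, "rz": 0, "gripper": 1}, {"x": 0, "y": 0, "z": 0, "rx": 0, "ry": 0, "rz": 0, "gripper": 1}])

```text
time: 7.2
ee_pos: [0.4965, -0.1465, 0.1788]
orientation: [0.043, 1.571, -0.042]
force: [0.5, 0.4, -0.4]
width: 0.0143
```

```bash
python3 - <<'E'
from h import *
p=snapshot('wrist');s=readout.sense();print(s['time'],s['ee_pos'],s['width'],np.round(Ro.from_rotvec(s['orientation']).as_matrix(),3)[:2])
save(p,'w3');np.savez('pics/w3.npz',K=p['camera_matrix'],R=p['R'],t=p['t'])
print(proj(p,[.5003,-.1475,.05]))
e=s['ee_pos']
for z in(.025,0,-.005,-.035):print(z,proj(p,e+[0,0,z]))
a=cv2.resize(p['pixels'][80:290,130:380],None,fx=2.8,fy=2.8,interpolation=cv2.INTER_CUBIC);cv2.imwrite('pics/w3c.png',a)
E
```

```text
7.25 [ 0.49662326 -0.14643103  0.17897108] 0.014607013268522763 [[-0.001  0.054  0.999]
 [ 0.     0.999 -0.054]]
[251.3165739 187.7479848]
0.025 [251.26805972 285.93806825]
0 [251.55062115 256.76425765]
-0.005 [251.59742673 251.9316909 ]
-0.035 [251.83023321 227.89496277]
```

View pics/w3c.png

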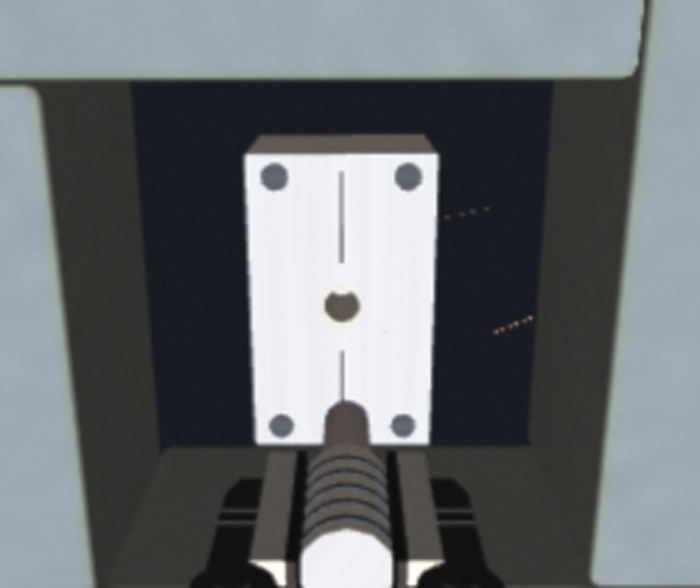

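The hole is at crop (341.5,306). The scribed line is vertical, so the yaw is aligned. The rod hangs upright with its tip near (347,408) and its head top near (348,572).

```bash
python3 - <<'E'
from h import *
f=np.load('pics/w3.npz');p=dict(camera_matrix=f['K'],R=f['R'],t=f['t'])
C=lambda x,y:np.array([130+x/2.8,80+y/2.8])
h=onz(p,C(341.5,306),.05)
s=readout.sense();e=s['ee_pos'];M=Ro.from_rotvec(s['orientation']).as_matrix()
top=onz(p,C(348,572),e[2]+.025);tip=onz(p,C(347,410),e[2]-.033)
print(h,top,tip,'in tool mm: hole-top',1e3*M.T@(h-top),'hole-tip',1e3*M.T@(h-tip),e)
for c in[(274,177),(408,177),(402,425),(281,425),(341,172),(342,400)]:print(c,np.round(onz(p,C(*c),.05),4))
E
```

```text
[ 0.5018138  -0.14698979  0.05      ] [ 0.4958392  -0.14505171  0.20397108] [ 0.49476239 -0.14501946  0.14597108] in tool mm: hole-top [153.96706991  -1.65530208   6.16005013] hole-tip [95.96646049 -1.613946    7.20319085] [ 0.49662326 -0.14643103  0.17897108]
(274, 177) [ 0.4583 -0.1657  0.05  ]
(408, 177) [ 0.4606 -0.1239  0.05  ]
(402, 425) [ 0.546  -0.1286  0.05  ]
(281, 425) [ 0.5437 -0.1702  0.05  ]
(341, 172) [ 0.4579 -0.1447  0.05  ]
(342, 400) [ 0.5355 -0.1487  0.05  ]
```

Emit:
carry_out(commands=[{"x": 0, "y": -0.16, "z": 0.65, "rx": 0, "ry": 0, "rz": 0, "gripper": 1}, {"x": 4, "y": 0, "z": 0, "rx": 0, "ry": 0, "rz": 0, "gripper": 1}, {"x": 4, "y": 0, "z": 0, "rx": 0, "ry": 0, "rz": 0, "gripper": 1}, {"x": 0, "y": 0, "z": 0, "rx": 0, "ry": 0, "rz": 0, "gripper": 1}, {"x": 0, "y": 0, "z": 0, "rx": 0, "ry": 0, "rz": 0, "gripper": 1}])

```text
time: 7.88
ee_pos: [0.5042, -0.1492, 0.1006]
orientation: [0.041, 1.569, -0.042]
force: [0.1, 0.5, -1.0]
width: 0.0144
```

```bash
python3 - <<'E'
from h import *
p=snapshot('wrist');s=readout.sense();print(s['time'],s['ee_pos'],s['width'],s['force'])
a=cv2.resize(p['pixels'][150:310,180:330],None,fx=3.7,fy=3.7,interpolation=cv2.INTER_CUBIC);cv2.imwrite('pics/w4c.png',a)
E
```

```text
7.925 [ 0.50455717 -0.14939978  0.10094914] 0.014573429198146434 [ 0.06394716 -0.20523267  0.0589976 ]
```

View pics/w4c.png

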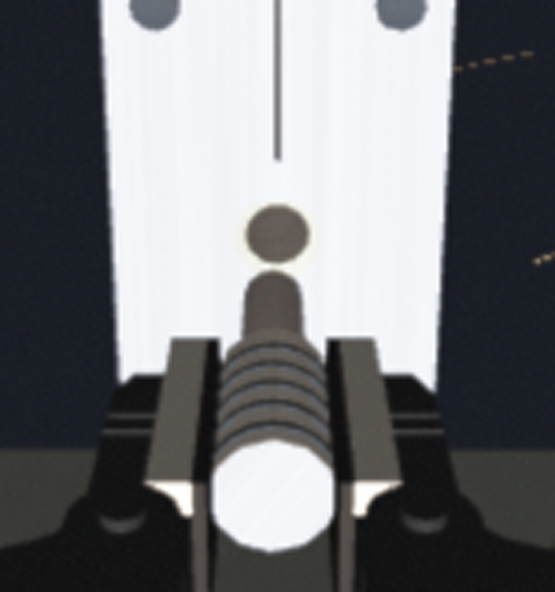

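The hole is at crop (277,234). The rod tip is at about (272.5,285), with its far edge at row 270. The head top is at (272,496). I'll work out the offset that's left.

```bash
python3 - <<'E'
from h import *
p=snapshot('wrist');s=readout.sense();e=s['ee_pos'];M=Ro.from_rotvec(s['orientation']).as_matrix();print(s['time'],e,M[:2])
C=lambda x,y:np.array([180+x/3.7,150+y/3.7])
h=onz(p,C(277,234),.05)
for n,c,z in(('top',(272,496),.025),('tip far edge',(272.5,270),-.033),('hd shoulder far edge',(272.5,341),-.005)):
  q=onz(p,C(*c),e[2]+z);print(n,np.round(q,4),'tool mm',np.round(1e3*M.T@(h-q),1))
print(h)
E
```

```text
7.975 [ 0.50459417 -0.14947713  0.10103824] [[ 0.00258512  0.05274797  0.99860451]
 [-0.00117859  0.99860731 -0.05274507]]
top [ 0.5037 -0.1483  0.126 ] tool mm [76.   1.  -2.3]
tip far edge [ 0.5006 -0.148   0.068 ] tool mm [18.   0.8  1. ]
hd shoulder far edge [ 0.499 -0.148  0.096] tool mm [46.   0.9  2.6]
[ 0.50170641 -0.14728276  0.05      ]
```

Emit:
carry_out(commands=[{"x": 0, "y": 0.09, "z": -0.18, "rx": 0, "ry": 0, "rz": 0, "gripper": 1}, {"x": 0.8, "y": 0, "z": 0, "rx": 0, "ry": 0, "rz": 0, "gripper": 1}, {"x": 0.8, "y": 0, "z": 0, "rx": 0, "ry": 0, "rz": 0, "gripper": 1}, {"x": 0.8, "y": 0, "z": 0, "rx": 0, "ry": 0, "rz": 0, "gripper": 1}, {"x": 0, "y": 0, "z": 0, "rx": 0, "ry": 0, "rz": 0, "gripper": 1}])

```text
time: 8.6
ee_pos: [0.5011, -0.1479, 0.0745]
orientation: [0.042, 1.571, -0.041]
force: [0.0, 0.1, 0.1]
width: 0.0148
```

Emit:
carry_out(commands=[{"x": 0.7, "y": 0, "z": 0, "rx": 0, "ry": 0, "rz": 0, "gripper": 1}, {"x": 0.7, "y": 0, "z": 0, "rx": 0, "ry": 0, "rz": 0, "gripper": 1}, {"x": 0.3, "y": 0, "z": 0, "rx": 0, "ry": 0, "rz": 0, "gripper": 1}, {"x": 0.2, "y": 0, "z": 0, "rx": 0, "ry": 0, "rz": 0, "gripper": 1}, {"x": 0, "y": 0, "z": 0, "rx": 0, "ry": 0, "rz": 0, "gripper": 1}])

```text
time: 9.22
ee_pos: [0.5015, -0.148, 0.0562]
orientation: [0.042, 1.571, -0.041]
force: [0.7, 0.7, -0.1]
width: 0.0144
```

Emit:
carry_out(commands=[{"x": 0.15, "y": 0, "z": 0, "rx": 0, "ry": 0, "rz": 0, "gripper": 1}, {"x": 0.15, "y": 0, "z": 0, "rx": 0, "ry": 0, "rz": 0, "gripper": 1}, {"x": 0, "y": 0, "z": 0, "rx": 0, "ry": 0, "rz": 0, "gripper": 1}])

```text
time: 9.6
ee_pos: [0.5019, -0.1482, 0.0548]
orientation: [0.041, 1.569, -0.042]
force: [-4.8, 2.6, 18.8]
width: 0.0144
```

Firm contact at TCP z 0.0548, as expected for home. I'll release and rise a little for a look.

Emit:
carry_out(commands=[{"x": -0.2, "y": 0, "z": 0, "rx": 0, "ry": 0, "rz": 0, "gripper": 2}, {"x": 0, "y": 0, "z": 0, "rx": 0, "ry": 0, "rz": 0, "gripper": 3}, {"x": 0, "y": 0, "z": 0, "rx": 0, "ry": 0, "rz": 0, "gripper": 4}, {"x": 0, "y": 0, "z": 0, "rx": 0, "ry": 0, "rz": 0, "gripper": 4}, {"x": 0, "y": 0, "z": 0, "rx": 0, "ry": 0, "rz": 0, "gripper": 4}])

```text
time: 10.22
ee_pos: [0.5015, -0.148, 0.0552]
orientation: [0.042, 1.571, -0.041]
force: [-0.4, -0.6, -0.1]
width: 0.0398
```

Emit:
carry_out(commands=[{"x": -4, "y": 0, "z": 0, "rx": 0, "ry": 0, "rz": 0, "gripper": 4}, {"x": -5, "y": 0, "z": 0, "rx": 0, "ry": 0, "rz": 0, "gripper": 4}, {"x": -4, "y": 0, "z": 0, "rx": 0, "ry": 0, "rz": 0, "gripper": 4}, {"x": 0, "y": 0, "z": 0, "rx": 0, "ry": 0, "rz": 0, "gripper": 4}, {"x": 0, "y": 0, "z": 0, "rx": 0, "ry": 0, "rz": 0, "gripper": 4}])

```text
time: 10.85
ee_pos: [0.5012, -0.1479, 0.1848]
orientation: [0.042, 1.571, -0.041]
force: [0.2, -0.3, -0.5]
width: 0.0402
```

```bash
python3 - <<'E'
from h import *
p=snapshot('wrist');s=readout.sense();print(s['time'],s['ee_pos'],s['width'],s['force'])
np.savez('pics/w5.npz',K=p['camera_matrix'],R=p['R'],t=p['t'])
t=snapshot('top')
a=cv2.resize(p['pixels'][110:270,160:340],(675,600),interpolation=cv2.INTER_CUBIC);cv2.imwrite('pics/w5c.png',a)
for z in(.05,.08):print(proj(p,[.5018,-.147,z]))
save(t,'t5')
E
```

```text
10.9 [ 0.5008762  -0.14771151  0.18424654] 0.040486237273623514 [-0.49461472  0.11384094 -0.49587994]
[253.20449758 182.35707058]
[253.1994227  192.67859281]
```

View pics/w5c.png

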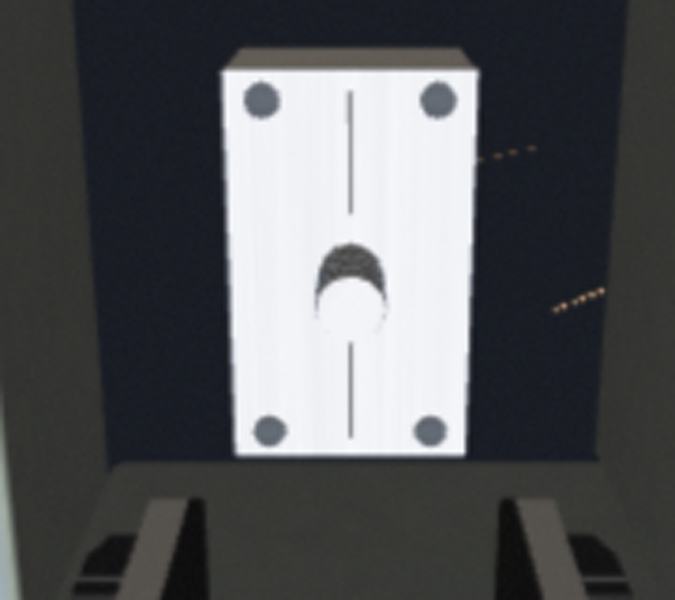

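The rod is seated upright with its shoulder on the block. Its top is at crop (351,308), 0.6 px from the prediction for fully home. Next is the monitor.

Emit:
carry_out(commands=[{"x": -1, "y": 5, "z": -0.7, "rx": 0, "ry": 0, "rz": 0, "gripper": 5}, {"x": -1, "y": 5, "z": -0.7, "rx": 0, "ry": 0, "rz": 0, "gripper": 5}, {"x": 0, "y": 5, "z": -0.7, "rx": 0, "ry": 0, "rz": 0, "gripper": 5}, {"x": 0, "y": 5, "z": -0.7, "rx": 0, "ry": 0, "rz": 0, "gripper": 5}, {"x": 0, "y": 5, "z": -0.7, "rx": 0, "ry": 0, "rz": 0, "gripper": 5}])

```text
time: 11.58
ee_pos: [0.4789, 0.105, 0.2043]
orientation: [0.041, 1.572, -0.042]
force: [1.3, 0.2, 1.1]
width: 0.05
```

Emit:
carry_out(commands=[{"x": 0, "y": 5, "z": -0.7, "rx": 0, "ry": 0, "rz": 0, "gripper": 5}, {"x": 0, "y": 5, "z": -0.7, "rx": 0, "ry": 0, "rz": 0, "gripper": 5}, {"x": 0, "y": 5, "z": -0.7, "rx": 0, "ry": 0, "rz": 0, "gripper": 5}, {"x": 0, "y": 5, "z": -0.6, "rx": 0, "ry": 0, "rz": 0, "gripper": 5}, {"x": 0, "y": 5, "z": -0.6, "rx": 0, "ry": 0, "rz": 0, "gripper": 5}])

```text
time: 12.2
ee_pos: [0.4592, 0.3563, 0.204]
orientation: [0.041, 1.572, -0.042]
force: [1.4, 0.1, 0.3]
width: 0.0498
```

Emit:
carry_out(commands=[{"x": 0, "y": 0, "z": 0, "rx": 0.06, "ry": 0, "rz": 0, "gripper": 5}, {"x": 0, "y": 0, "z": 0, "rx": 0, "ry": 0, "rz": 0, "gripper": 5}, {"x": 0, "y": 0, "z": 0, "rx": 0, "ry": 0, "rz": 0, "gripper": 5}])

```text
time: 12.58
ee_pos: [0.4598, 0.3542, 0.2047]
orientation: [0.088, 1.57, -0.089]
force: [0.4, 0.2, -0.2]
width: 0.0504
```

```bash
python3 - <<'E'
from h import *
p=snapshot('wrist');s=readout.sense();print(s['time'],s['ee_pos'],s['width'],s['joint_positions'],Ro.from_rotvec(s['orientation']).as_matrix()[:2])
np.savez('pics/w6.npz',K=p['camera_matrix'],R=p['R'],t=p['t'])
a=cv2.resize(p['pixels'][90:330,110:400],(725,600),interpolation=cv2.INTER_CUBIC);cv2.imwrite('pics/w6c.png',a)
print(proj(p,[.460,.3545,.09]))
E
```

```text
12.625 [0.45998506 0.35416008 0.20489645] 0.05029455025468283 [ 5.30278043e-01  4.11917941e-01 -4.60042690e-02  1.11374771e+00
 -8.05319199e-05  6.42968911e-01] [[-7.12891707e-04  1.12452260e-01  9.93656873e-01]
 [-5.11314007e-04  9.93656955e-01 -1.12452636e-01]]
[252.57411935 188.70372807]
```

View pics/w6c.png

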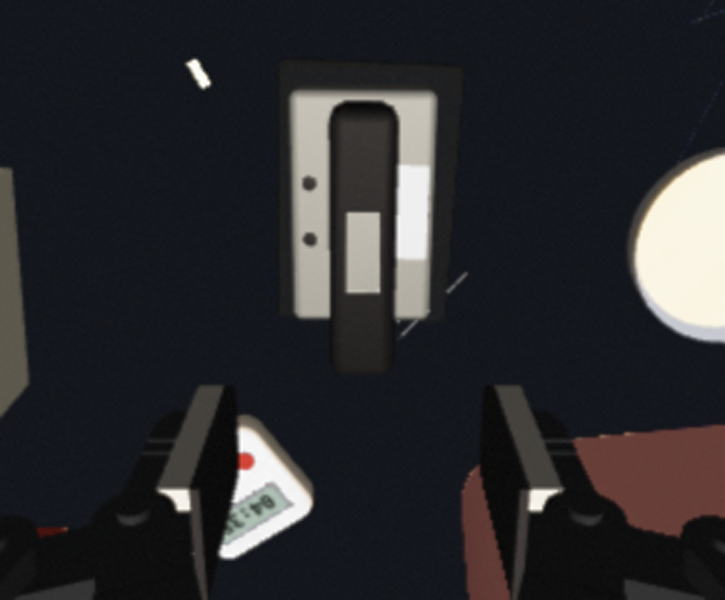

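The bar is centred at column 363 (fingers' midpoint 360) and parallel to the tool, with its label at (363,252). A pink bin corner shows at (470,470), so I'll check clearance and the centre.

```bash
python3 - <<'E'
from h import *
f=np.load('pics/w6.npz');p=dict(camera_matrix=f['K'],R=f['R'],t=f['t'])
C=lambda x,y:np.array([110+x/2.5,90+y/2.5]);T=lambda x,y:np.array([110+x/2.2,110+y/2.2])
pr=lambda n,v:print(n,np.round(v,4))
q=[onz(p,C(*c),.036) for c in[(292,92),(437,92),(430,318),(296,318)]];pr('case',np.mean(q,0));pr('',q)
q=[onz(p,C(*c),.09) for c in[(364,108),(363,372)]];pr('bar',np.mean(q,0));pr('',q)
pr('label',onz(p,C(363,252),.09))
q=[onz(p,C(*c),.008) for c in[(280,60),(462,68),(443,318),(279,316)]];pr('pad',np.mean(q,0))
t=snapshot('top')
for z in(0,.1,.2,.3):pr('bin z%.1f'%z,[onz(t,T(172,72),z)[:2],onz(t,T(155,45),z)[:2],onz(p,C(470,470),z)[:2],onz(p,C(465,490),z)[:2]])
E
```

```text
case [0.462  0.3571 0.036 ]
 [[0.4107 0.3343 0.036 ]
 [0.4171 0.3912 0.036 ]
 [0.5133 0.3805 0.036 ]
 [0.5068 0.3225 0.036 ]]
bar [0.4606 0.3569 0.09  ]
 [[0.4127 0.3624 0.09  ]
 [0.5085 0.3514 0.09  ]]
label [0.4622 0.3566 0.09  ]
pad [0.4636 0.3581 0.008 ]
bin z0.0 [[0.6099 0.3877]
 [0.647  0.4126]
 [0.6171 0.396 ]
 [0.6291 0.3925]]
bin z0.1 [[0.5956 0.3752]
 [0.6299 0.3982]
 [0.548  0.3869]
 [0.5565 0.3845]]
bin z0.2 [[0.5813 0.3626]
 [0.6129 0.3839]
 [0.4788 0.3779]
 [0.4838 0.3764]]
bin z0.3 [[0.567  0.3501]
 [0.5958 0.3695]
 [0.4096 0.3688]
 [0.4112 0.3684]]
```

Emit:
carry_out(commands=[{"x": 4, "y": 0.1, "z": 0.15, "rx": 0, "ry": 0, "rz": 0, "gripper": 5}, {"x": 4, "y": 0, "z": 0, "rx": 0, "ry": 0, "rz": 0, "gripper": 5}, {"x": 4, "y": 0, "z": 0, "rx": 0, "ry": 0, "rz": 0, "gripper": 5}, {"x": 2.5, "y": 0, "z": 0, "rx": 0, "ry": 0, "rz": 0, "gripper": 5}, {"x": 0, "y": 0, "z": 0, "rx": 0, "ry": 0, "rz": 0, "gripper": 5}], squeeze=80)

```text
time: 13.3
ee_pos: [0.4605, 0.3544, 0.0588]
orientation: [0.087, 1.572, -0.091]
force: [-0.2, -0.1, 0.6]
width: 0.05
```

Emit:
carry_out(commands=[{"x": 0, "y": 0, "z": 0, "rx": 0, "ry": 0, "rz": 0, "gripper": 3}, {"x": 0, "y": 0, "z": 0, "rx": 0, "ry": 0, "rz": 0, "gripper": 2}, {"x": 0, "y": 0, "z": 0, "rx": 0, "ry": 0, "rz": 0, "gripper": 1.5}, {"x": 0, "y": 0, "z": 0, "rx": 0, "ry": 0, "rz": 0, "gripper": 1.5}, {"x": 0, "y": 0, "z": 0, "rx": 0, "ry": 0, "rz": 0, "gripper": 1.5}], squeeze=80)

```text
time: 13.92
ee_pos: [0.4626, 0.3559, 0.0619]
orientation: [0.089, 1.567, -0.088]
force: [0.2, -2.8, 6.7]
width: 0.023
```

Emit:
carry_out(commands=[{"x": -1.5, "y": 0, "z": 0, "rx": 0, "ry": 0, "rz": 0, "gripper": 1.5}, {"x": -3, "y": 0, "z": 0, "rx": 0, "ry": 0, "rz": 0, "gripper": 1.5}, {"x": -4.5, "y": 0, "z": 0, "rx": 0, "ry": 0, "rz": 0, "gripper": 1.5}, {"x": -5, "y": 0, "z": 0, "rx": 0, "ry": 0, "rz": 0, "gripper": 1.5}, {"x": -1, "y": 0, "z": 0, "rx": 0, "ry": 0, "rz": 0, "gripper": 1.5}])

```text
time: 14.55
ee_pos: [0.4631, 0.3568, 0.2146]
orientation: [0.091, 1.564, -0.085]
force: [0.4, -1.0, -5.3]
width: 0.0227
```

Emit:
carry_out(commands=[{"x": 0, "y": 0, "z": 0, "rx": -0.06, "ry": 0, "rz": 0, "gripper": 1.5}, {"x": 0, "y": 0, "z": 0, "rx": 0, "ry": 0, "rz": 0, "gripper": 1.5}])

```text
time: 14.8
ee_pos: [0.461, 0.3554, 0.2096]
orientation: [0.041, 1.572, -0.042]
force: [0.6, -0.6, -5.5]
width: 0.0227
```

```bash
python3 - <<'E'
from h import *
s=readout.sense();e=s['ee_pos'];M=Ro.from_rotvec(s['orientation']).as_matrix();print(s['time'],e,s['width'],s['force'],s['moment'],np.round(M,3))
d=snapshot('side');cv2.imwrite('pics/s7.png',cv2.resize(d['pixels'][60:310,130:400],(648,600),interpolation=cv2.INTER_CUBIC))
print('tool to (.5015,-.1475):',100*M.T@(np.array([.5015,-.1475,e[2]])-e))
E
```

```text
14.8 [0.46096276 0.35542549 0.20957442] 0.022696639369766538 [ 0.60567132 -0.62404769 -5.4500157 ] [-0.08820898 -0.00267739  0.03772868] [[-0.001  0.053  0.999]
 [-0.001  0.999 -0.053]
 [-1.    -0.001 -0.001]]
tool to (.5015,-.1475): [ 2.78419565e-02 -5.00070201e+01  6.71344487e+00]
```

View pics/s7.png

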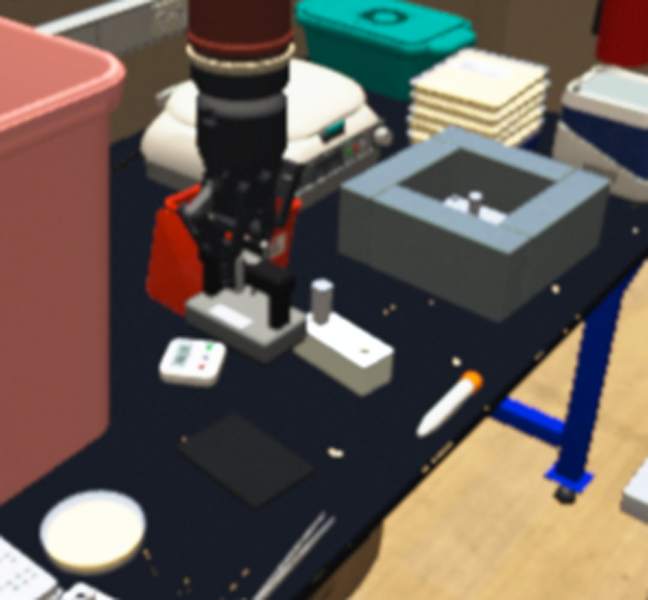

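The monitor is held level clear of its pad. The rod stands in the block, and the blank and bystanders look undisturbed. I'll carry it over.

Emit:
carry_out(commands=[{"x": 0, "y": -3, "z": 0.4, "rx": 0, "ry": 0, "rz": 0, "gripper": 1.5}, {"x": 0, "y": -4.5, "z": 0.6, "rx": 0, "ry": 0, "rz": 0, "gripper": 1.5}, {"x": 0, "y": -4.5, "z": 0.6, "rx": 0, "ry": 0, "rz": 0, "gripper": 1.5}, {"x": 0, "y": -4.5, "z": 0.6, "rx": 0, "ry": 0, "rz": 0, "gripper": 1.5}, {"x": 0, "y": -4.5, "z": 0.6, "rx": 0, "ry": 0, "rz": 0, "gripper": 1.5}])

```text
time: 15.48
ee_pos: [0.478, 0.1431, 0.2097]
orientation: [0.042, 1.571, -0.043]
force: [1.0, 0.5, -5.2]
width: 0.0232
```

Emit:
carry_out(commands=[{"x": 0, "y": -4.5, "z": 0.6, "rx": 0, "ry": 0, "rz": 0, "gripper": 1.5}, {"x": 0, "y": -4.5, "z": 0.6, "rx": 0, "ry": 0, "rz": 0, "gripper": 1.5}, {"x": 0, "y": -4.5, "z": 0.6, "rx": 0, "ry": 0, "rz": 0, "gripper": 1.5}, {"x": 0, "y": -4.5, "z": 0.6, "rx": 0, "ry": 0, "rz": 0, "gripper": 1.5}, {"x": 0, "y": -4.5, "z": 0.6, "rx": 0, "ry": 0, "rz": 0, "gripper": 1.5}])

```text
time: 16.1
ee_pos: [0.4962, -0.0831, 0.2098]
orientation: [0.043, 1.571, -0.042]
force: [1.0, -0.6, -4.0]
width: 0.0227
```

Emit:
carry_out(commands=[{"x": 0, "y": -4.5, "z": 0.6, "rx": 0, "ry": 0, "rz": 0, "gripper": 1.5}, {"x": 0, "y": -2, "z": 0.3, "rx": 0, "ry": 0, "rz": 0, "gripper": 1.5}, {"x": 0, "y": 0, "z": 0, "rx": 0, "ry": 0, "rz": 0, "gripper": 1.5}, {"x": 0, "y": 0, "z": 0, "rx": 0, "ry": 0, "rz": 0, "gripper": 1.5}])

```text
time: 16.6
ee_pos: [0.5018, -0.1461, 0.21]
orientation: [0.042, 1.571, -0.041]
force: [-0.3, 0.3, -3.7]
width: 0.0228
```

```bash
python3 - <<'E'
from h import *
for i in range(3):
  p=snapshot('wrist');s=readout.sense();print(s['time'],s['ee_pos'],s['width'],s['force'])
e=s['ee_pos'];M=Ro.from_rotvec(s['orientation']).as_matrix();print(np.round(M,3),'tool to (.5015,-.1475):',100*M.T@(np.array([.5015,-.1475,e[2]])-e))
save(p,'w8')
E
```

```text
16.65 [ 0.50184733 -0.1459505   0.2100906 ] 0.022537746170483812 [-0.81031419 -0.70303956 -4.08639549]
16.7 [ 0.5019902  -0.14593419  0.21024404] 0.022612501469317318 [ 0.4084284   0.05517974 -5.13621725]
16.75 [ 0.50206878 -0.14598703  0.21030381] 0.022747594392190672 [-0.59920834 -0.2216682  -4.60909943]
[[-0.     0.051  0.999]
 [ 0.     0.999 -0.051]
 [-1.     0.    -0.   ]] tool to (.5015,-.1475): [-3.98976152e-05 -1.54024131e-01 -4.90163731e-02]
```

Emit:
carry_out(commands=[{"x": 1.5, "y": -0.1, "z": 0, "rx": 0, "ry": 0, "rz": 0, "gripper": 1.5}, {"x": 1.5, "y": 0, "z": 0, "rx": 0, "ry": 0, "rz": 0, "gripper": 1.5}, {"x": 1.5, "y": 0, "z": 0, "rx": 0, "ry": 0, "rz": 0, "gripper": 1.5}, {"x": 0.5, "y": 0, "z": 0, "rx": 0, "ry": 0, "rz": 0, "gripper": 1.5}, {"x": 0, "y": 0, "z": 0, "rx": 0, "ry": 0, "rz": 0, "gripper": 1.5}])

```text
time: 17.38
ee_pos: [0.5018, -0.1481, 0.1599]
orientation: [0.042, 1.571, -0.041]
force: [-0.3, -0.5, -4.0]
width: 0.0227
```

```bash
python3 - <<'E'
from h import *
for i in range(6):
  p=snapshot('wrist' if i%2 else 'side')
  s=readout.sense();print(s['time'],s['ee_pos'],s['force'][2])
  if i%2==0:d=p
e=s['ee_pos'];M=Ro.from_rotvec(s['orientation']).as_matrix()
np.savez('pics/w9.npz',K=p['camera_matrix'],R=p['R'],t=p['t'],Kd=d['camera_matrix'],Rd=d['R'],td=d['t'],e=e,M=M)
print([proj(d,[e[0]+x,e[1]+.03,e[2]-.054+z]).round(1) for x in(-.05,.05) for z in(0,.028)],proj(d,[.5015,-.147,.08]),proj(d,[.5,-.02,.1]))
a=cv2.resize(p['pixels'][60:320,110:400],(446,400),interpolation=cv2.INTER_CUBIC)
b=cv2.resize(d['pixels'][90:220,250:390],(431,400),interpolation=cv2.INTER_CUBIC)
cv2.imwrite('pics/f9.png',np.hstack([a,b])[:, :])
a=cv2.resize(p['pixels'][60:320,110:400],(390,350),interpolation=cv2.INTER_CUBIC)
b=cv2.resize(d['pixels'][90:220,250:390],(410,381),interpolation=cv2.INTER_CUBIC)
c=np.zeros((381,800,3),np.uint8);c[:350,:390]=a;c[:,390:]=b;cv2.imwrite('pics/f9.png',c)
E
```

```text
17.425 [ 0.50214921 -0.14822309  0.16035479] -4.218321335758039
17.475 [ 0.50236689 -0.14827445  0.16064431] -5.124091764945073
17.525 [ 0.50244471 -0.1483285   0.16076977] -4.537708775420685
17.575 [ 0.50242907 -0.14833516  0.16082388] -4.36127063340256
17.625 [ 0.50239661 -0.14829524  0.16076004] -5.960317996134002
17.675 [ 0.50234918 -0.14828309  0.16072597] -4.194638854148516
[array([338. , 141.5]), array([339.1, 133. ]), array([309.1, 131.8]), array([309.8, 123.4])] [327.37176074 141.17110884] [306.26490241 151.10130274]
```

View pics/f9.png

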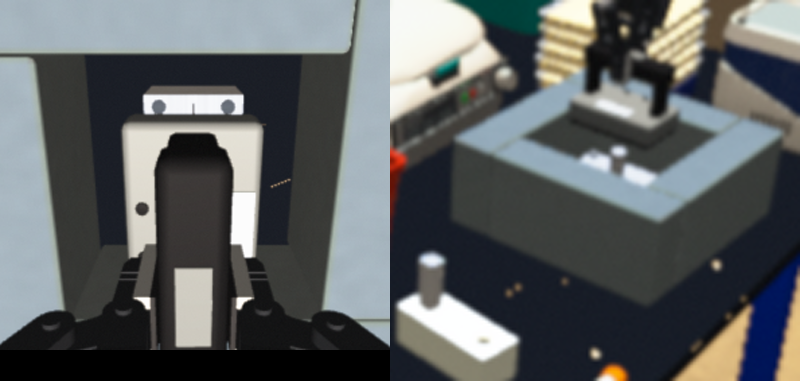

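Wrist half: the case is centred (124–264) on the block's bolts (158, 229) and scribe line (194), and parallel to it. Side half: the rod top is at (618,150), with the monitor above it and clear of the bricks. I'll check the height numerically from the side image.

```bash
python3 - <<'E'
from h import *
d=snapshot('side');g=cv2.cvtColor(d['pixels'],cv2.COLOR_BGR2GRAY);s=readout.sense();e=s['ee_pos'];M=Ro.from_rotvec(s['orientation']).as_matrix()
for x in(-.03,0.,.03):
  o=[e+M@np.array([0,.03,x])+[0,0,-.0539+z] for z in(0,.028)]
  b,t=proj(d,o[0]),proj(d,o[1]);c=int(round(b[0]));print(c,'pred bottom',b.round(1),'top',t.round(1),'px/mm',(b-t)[1]/28, list(zip(range(118,146),g[118:146,c].tolist())))
print(e)
E
```

```text
331 pred bottom [331.3 139.6] top [332.3 131. ] px/mm 0.30520455128359664 [(118, 118), (119, 141), (120, 140), (121, 135), (122, 157), (123, 176), (124, 180), (125, 183), (126, 198), (127, 228), (128, 236), (129, 217), (130, 169), (131, 121), (132, 77), (133, 58), (134, 53), (135, 53), (136, 50), (137, 41), (138, 37), (139, 50), (140, 72), (141, 87), (142, 85), (143, 71), (144, 70), (145, 107)]
323 pred bottom [322.8 136.4] top [323.8 127.9] px/mm 0.3029872223856204 [(118, 147), (119, 164), (120, 175), (121, 179), (122, 182), (123, 194), (124, 225), (125, 240), (126, 236), (127, 202), (128, 132), (129, 80), (130, 57), (131, 53), (132, 53), (133, 50), (134, 42), (135, 38), (136, 48), (137, 58), (138, 63), (139, 63), (140, 62), (141, 68), (142, 113), (143, 191), (144, 231), (145, 237)]
315 pred bottom [314.5 133.4] top [315.4 124.9] px/mm 0.3007910724916551 [(118, 147), (119, 144), (120, 142), (121, 152), (122, 171), (123, 177), (124, 167), (125, 133), (126, 88), (127, 60), (128, 55), (129, 52), (130, 50), (131, 43), (132, 38), (133, 45), (134, 56), (135, 60), (136, 59), (137, 59), (138, 58), (139, 58), (140, 58), (141, 62), (142, 85), (143, 136), (144, 183), (145, 192)]
[ 0.50230808 -0.14823198  0.16065267]
```

The side image agrees with the model to 0.4 px (about 1 mm): the face is level at z ≈ 0.107. The target is 0.092, so 1.5 cm more.

Emit:
carry_out(commands=[{"x": 0.5, "y": 0.1, "z": 0, "rx": 0, "ry": 0, "rz": 0, "gripper": 1.5}, {"x": 0.5, "y": 0, "z": 0, "rx": 0, "ry": 0, "rz": 0, "gripper": 1.5}, {"x": 0.5, "y": 0, "z": 0, "rx": 0, "ry": 0, "rz": 0, "gripper": 1.5}, {"x": 0, "y": 0, "z": 0, "rx": 0, "ry": 0, "rz": 0, "gripper": 1.5}, {"x": 0, "y": 0, "z": 0, "rx": 0, "ry": 0, "rz": 0, "gripper": 1.5}])

```text
time: 18.35
ee_pos: [0.5021, -0.1472, 0.1453]
orientation: [0.041, 1.57, -0.041]
force: [-0.3, 0.7, -3.2]
width: 0.0227
```

```bash
python3 - <<'E'
from h import *
for i in range(8): d=snapshot('side')
g=cv2.cvtColor(d['pixels'],cv2.COLOR_BGR2GRAY);s=readout.sense();e=s['ee_pos'];M=Ro.from_rotvec(s['orientation']).as_matrix()
print(s['time'],e,s['force'],s['moment'],s['width'],'face z',e[2]-.0539)
for x in(-.03,.03):
  b=proj(d,e+M@np.array([0,.03,x])+[0,0,-.0539]);c=int(round(b[0]));r=int(b[1]);print(c,'pred bottom',b.round(1),list(zip(range(r-5,r+6),g[r-5:r+6,c].tolist())))
b=proj(d,[.5015,-.147,.08]).round().astype(int);print('rod top',b,g[b[1]-6:b[1]+6,b[0]].tolist())
E
```

```text
18.75 [ 0.5021567  -0.14713327  0.14537476] [-0.38749139 -0.52870077 -4.81024054] [ 0.03108674 -0.00439424 -0.01214286] 0.022845884160552787 face z 0.09147475888234127
331 pred bottom [330.6 144.3] [(139, 54), (140, 53), (141, 50), (142, 42), (143, 39), (144, 56), (145, 104), (146, 185), (147, 230), (148, 236), (149, 236)]
314 pred bottom [313.9 138. ] [(133, 53), (134, 51), (135, 48), (136, 40), (137, 39), (138, 52), (139, 58), (140, 59), (141, 57), (142, 64), (143, 94)]
rod top [327 141] [107, 67, 55, 53, 52, 48, 46, 57, 74, 82, 88, 90]
```

```bash
python3 -c "
from h import *
print(job.job_done())"
```

```text
the job is handed in; nothing more can be done
None
```

The check-source rod is fully home in the block's hole and let go. The monitor is held in the air about 11 mm above it, and I handed the job in at about 19 s of the 64 s allowed; no verdict was reported.

- **Rod:** pushed home until it met about 19 N of resistance at the expected height, then let go. The wrist picture afterwards showed it upright with its shoulder on the block, 0.6 px from where a fully home rod should appear.
- **Monitor:** gripped by its handle (80 N) and carried over the bricks.
    - **Height:** in the last check the window face was at z ≈ 0.0915 m, and the side image agreed to within about 1 mm.
    - **Level:** both ends of the lower edge matched the side image, so it is level.
    - **Centring:** within about 1–2 mm of the hole centre, with its long side along the block's.
    - **Contact:** wrist force was only the monitor's weight, about 4–5 N, so nothing is touching.
- **Other things:** the blank rod, timer, dish, tube and forceps looked untouched in the side picture taken after lifting the monitor. I did not measure them again.

**Disagreements in the checks:**
- The position readings wandered by 1–3 mm.
- The wrist camera's view of the fingers was about 1.5 mm off in y from the stated tool centre. I lined up the rod with the hole relative to the picture instead.
- One edge reading of the rod's shoulder did not fit the others, and I left it out.

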